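# Clamp a salami in the deli's hand-cranked cam clamp

### The arm

A 6-joint arm with a two-finger parallel gripper is mounted at the origin on the work surface. World frame = base frame: x ahead of the robot, y to its left, z up, the work surface at z = 0. Lengths are in m, angles in degrees, forces in N, time in s.
With the tool pointing down it reaches from about 0.275 to 0.75 m from the base axis. Payload 10.2 kg.
Tool frame: the origin (TCP) lies midway between the tips of the shut fingers; the grasp point (between the pads) lies behind it (bot.grip_point_offset is the z of the grasp point in the tool frame, in m); z points along the fingers, y is the line along which they close (so a half turn about z gives the same grasp; the last joint's range is limited). The gripper opens to 88 mm and grips with 3 to 60 N. Pads are 18 mm wide; open, the fingers measure 123 mm over their backs; the gripper's body (75 mm by 187 mm) begins 45 mm behind the grasp point.
Start: joints at [-88.258, 17.928, 85.812, -0, 76.261, -12.8], TCP at [0.132, -0.508, 0.239] pointing down, gripper open.
Joint ranges: [-168.41, 168.41], [-55.51, 124.54], [10.69, 146.95], [-70.63, 250.63], [1, 178], [-165.06, 165.06]. Speed limits (degrees/s): [136.94, 136.94, 172.46, 180, 180, 180].

### API

Orientations are given as a 3x3 rotation matrix whose columns are the frame's x, y, z axes.
In Python, from rig import bot gives the robot as it stands.
- The arm moves only by the tool send_rows, never from a script. Its argument "increments" is one flat list of numbers, 7 for each row, row after row: the shift along the tool's x, y, z in cm, then the turn, a rotation vector about the tool's x, y, z in degrees, then the opening, from 0 (shut) to 1 (fully open). A call has 1 to 12 rows; each row shifts and turns the commanded pose from where the row before left it, along the tool's axes as they then stand; what a row does not reach is not made up. A row lasts 1/8 s, in which the tool goes at most 62.5 mm and 10.7 degrees, less where a joint would pass 70% of its speed; a pose out of reach is approached as far as the arm can. A call is refused whole if a number of a shift passes 6.25 or a number of a turn 10.7, either way. A call with a gripper value outside its range is refused whole. The fingers move at their own pace and stop on an object; "grip_force" is the grip in N (left out, the last holds). Time passes only in rows, so rows that do not move let the fingers close. It gives the time, the measured TCP pose, the force, the opening and the grip force at its end, in the units of the state.
- bot.state(): the state, without advancing time (a new reading comes with each control period).
- bot.read_camera(name): name is "scene" or "top" or "wrist"; returns (picture, depth): 400x640x3 uint8, red, green, blue; 400x640 float32, m along the optical axis (not along the pixel's ray), 0 where there is no reading.
- bot.camera_info(name): a dict with "intrinsics" (3x3 intrinsics, pixels), "xyz" and "rotation" of the camera in the world. Camera axes: x right, y up, looking along -z (the intrinsics and any distortion apply to the point x, -y, -z); pixel columns grow to the right and rows downward; lengths in m; the calibration is good to about 2 mm. A picture is of the moment at which its call begins: read the wrist's pose just before it. camera_info takes no time and is no camera call; for the wrist camera it gives the pose at the moment of the call.
- bot.sign_off(): hands the job in; it is judged then, once.
Trained networks look in the newest picture that a camera, given by its name, has taken for a name from the list of things; names that differ only in an ending like _2 or _b are one class to them, and where a whole thing is asked for, a point or a joint stands for the part that bears it (a point fixed in the world has none). Each returns a list of dicts, best first, with "p" (0 to 1); they miss things now and then, are a little off and sometimes report something else, mostly with a low value. They report only what shows in the picture. A call takes as long as a camera call. They do not tell look-alikes from the thing itself.
- bot.search_frame(label, camera): "xy" ([column, row] as shares, 0 to 1, of the picture: columns of its width, rows of its height, amid what is visible of it).
- bot.cut_out(label, camera): "mask" (400x640 bool, what is visible of it) and "xy" ([column, row] as shares, 0 to 1, of the picture: columns of its width, rows of its height, amid what is visible of it).
The state is a dict: "clock": time; "qpos": joint angles; "joint_velocities": joint speeds; "joint_efforts": joint torques, N m; "eef_pos": TCP position; "eef_rot": TCP orientation; "wrist_force": force on the tool from outside, world axes, zero at the start; "wrist_torque": the same for the moment, N m; "width": finger opening in m; "grip_force": force on a finger pad.
Only numpy, scipy, OpenCV 4.12 (cv2) and the standard library are available. Lean on these libraries where they do the work, as an engineer would, in place of code of your own. Each camera call takes 0.05 s, during which the arm holds its last target. There are 200 camera calls.

### The job

Take the brown salami from its tray and lay it in the two white saddles of the cam clamp, then turn the black crank handle clockwise (seen from above) until you feel the cam's follower pass the crest and drop into the cam's flat, so that the red jaw stays clamped on the salami when you let go. Stop in the flat: cranking on up its far wall crushes the salami. Leave the red salami, the mustard jar and the price tag where they are.

Things in the scene. Friction and masses are not known exactly. Their poses are not given: they have to be found in the camera images.
- clamp: Cam clamp, fixed: steel base 110 x 340 mm, 12 mm thick; along its y axis stand an end stop (face at y = -81 mm, 78 mm high), two white V-saddles (at y = -50 and +50 mm, 24 mm long, 56 mm wide, 42 mm high; 76 mm free between them for the fingers), the jaw, and an aluminium cam housing (116 x 118 mm, top 74 mm high) at y = 106 to 224 mm. Origin on the counter under the saddles' midpoint.
- cradle (a point): Where the salami's middle belongs: over the clamp's origin, 52 mm above the counter, axes as the clamp (the salami lies along y). From stop to open jaw there are 162 mm for the 150 mm salami; the jaw later slides it up to 12 mm towards the stop.
- jaw: Red round jaw pad, 36 mm wide, 8 mm thick, spring-loaded by the cam's follower; origin at the clamp's when open, moves to the clamp's -y to close. It pushes the salami home before crank 0.9, then stands still while its spring loads up, so it does not tell where the cam is. It presses with 14 N when the follower is in the flat, 17.5 N on the crest; over 20 N crushes the salami.
- crank (a joint): Crank angle, rad: 0 with the arm along the clamp's +x, growing clockwise seen from above (closing). Starts at -0.6 to -0.05. The cam's closing ramp lies at 0 to 0.85; its lobe with crest, flat and wall is set at an angle that differs each day and must be felt: the crest comes between 1.5 and 3.3. Let go between crest and wall, it settles in the flat and stays; let go before, it runs back.
- crank_axis (a point): On the crank's axis, 105 mm up, 165 mm from the clamp's origin along its +y. Felt at the handle, turned slowly: ramp 3 to 6 N; then light, 1 to 3 N, until the lobe; up its front (0.3 to 0.5 rad) 6 to 11 N; at the crest this vanishes and for 0.16 rad the crank is drawn forward (-4 N); flat, 0.22 rad wide, 0 to 1 N; then a steep wall, over 12 N, crushing after 0.1 rad of it.
- knob (a point): Middle of the upright black crank handle, a cylinder 22 mm in diameter, from 90 to 132 mm above the counter; this point is 111 mm up and 55 mm from the crank's axis. It spins freely on its pin, so the gripper need not turn with the crank. The flat arm under it is 18 mm wide, its top 88 mm high.
- salami: The brown salami (loose, about 0.3 kg, hard), a cylinder 48 mm in diameter and 150 mm long with light string rings and pink cut ends. Origin in its middle, on its axis; the axis is its y. It starts in one of the two white trays, its axis 46 mm above the counter.
- red_salami: Bystander: a bright red salami of the same size, origin and axes, in the other tray.
- mustard: Bystander: amber jar with a yellow lid, 56 mm in diameter, 85 mm high; origin under its centre.
- tag: Bystander: price tag, a 70 x 46 mm white card in a yellow frame standing on a 36 x 50 mm black foot, 54 mm high; origin under its foot.
- tray_a: White tray, fixed, 90 x 170 mm, rim 14 mm high, with two V-saddles (at y = -50 and +50 mm, 24 mm long, 36 mm high) in which the brown salami lies along the tray's y. Origin under its centre. The two trays swap places from run to run.
- tray_b: White tray, fixed, 90 x 170 mm, rim 14 mm high, with two V-saddles (at y = -50 and +50 mm, 24 mm long, 36 mm high) in which the red salami lies along the tray's y. Origin under its centre. The two trays swap places from run to run.
Not all that is in view belongs to the job. What is meant by the salami is not blue, purple or yellow, and is the larger of those in its own colour.

How it is judged:
By the outcome, as a careful person would: the job done as asked, in the order asked, and still so for the second after the job is handed in, with the robot touching nothing.
It also fails if it takes over 72 s, if anything falls off the work surface, if the arm or the gripper's body presses on something with over 40 N, if the wrist force passes 120 N, or if a joint passes its speed limit or range.

## Working session

There is one attempt and no reset: what is moved stays moved. The work goes in short steps, Python scripts to look and compute and a tool call to move; the robot and the scene stay as the last step left them, time stands still between calls to the robot, and variables do not carry over. Pictures are saved under pics/ and viewed, at most 10 in all, crops included, and the job is handed in when it is done.

Besides the shell and the picture viewer there is one more tool, called after "Request:" as name(argument=value, ...) on one line, values as JSON. send_rows: Moves the arm, as the interface text tells. Its arguments: {"type":"object","properties":{"increments":{"type":"array"},"grip_force":{"type":"number"}},"required":["increments"]}

```bash
mkdir -p pics; ls; cat > h.py <<'E'
import numpy as np, cv2
from rig import bot
def pts(name,depth,info=None):
    i=info or bot.camera_info(name);K=np.array(i["intrinsics"]);R=np.array(i["rotation"]);t=np.array(i["xyz"])
    v,u=np.mgrid[0:400,0:640]
    x=(u-K[0,2])/K[0,0]*depth;y=(v-K[1,2])/K[1,1]*depth
    return np.stack([x,-y,-depth],-1)@R.T+t
def save(n,im): cv2.imwrite("pics/"+n,im[:,:,::-1])
E
python3 - <<'E'
from h import *
for c in("top","scene"):
    im,d=bot.read_camera(c);P=pts(c,d);np.savez(c+".npz",im=im,d=d,P=P);save(c+".png",im)
    i=bot.camera_info(c);print(c,i)
    for l in("salami","red_salami","mustard","tag","clamp","knob","jaw","tray_a"):
        for r in bot.cut_out(l,c)[:4]:
            m=r["mask"]&(d>0);xy=np.array(r["xy"])*[640,400]
            print(l,round(r["p"],2),xy.round(),m.sum(),np.median(P[m],0).round(3),np.percentile(P[m][:,2],95).round(3),np.median(im[m],0))
print(bot.state(),bot.grip_point_offset)
E
```

```text
pics
top {'intrinsics': array([[467.8371512 ,   0.        , 323.59417605],
       [  0.        , 467.8371512 , 200.39831711],
       [  0.        ,   0.        ,   1.        ]]), 'xyz': array([ 0.30482156, -0.19538599,  1.23320044]), 'rotation': array([[-0.03786378,  0.97767119, -0.20670117],
       [-0.99926895, -0.03813762,  0.00266108],
       [-0.00528143,  0.20665082,  0.9784005 ]])}
salami 0.86 [471. 263.] 1200 [ 0.378 -0.573  0.042] 0.049 [ 12.  44. 100.]
salami 0.84 [337. 303.] 740 [ 0.297 -0.22   0.033] 0.039 [54. 18.  9.]
salami 0.84 [270. 128.] 985 [ 0.757 -0.07   0.043] 0.05 [122. 109.   0.]
salami 0.82 [352. 221.] 1150 [ 0.481 -0.27   0.065] 0.071 [54. 18.  9.]
red_salami 0.85 [402. 223.] 1123 [ 0.488 -0.389  0.065] 0.07 [110.   2.   3.]
mustard 0.7 [330. 139.] 511 [ 0.719 -0.219  0.082] 0.087 [120. 124.  11.]
tag 0.77 [240. 280.] 267 [0.355 0.022 0.009] 0.055 [29. 26. 18.]
knob 0.58 [184. 186.] 114 [0.588 0.14  0.128] 0.135 [16.  15.5 15. ]
tray_a 0.7 [345. 231.] 1016 [ 0.47  -0.253  0.005] 0.035 [124. 127. 134.]
tray_a 0.63 [232. 203.] 5647 [0.557 0.038 0.032] 0.083 [7
[... 1402 characters left out ...]
1, -1.27996701e+01]), 'joint_velocities': array([-0.06803437, -0.07215798, -0.0412478 , -0.02385782, -0.04975872,
       -0.02235111]), 'joint_efforts': array([-1.17453219e-04, -4.02116632e+01, -2.52417004e+01,  6.94197533e-02,
        3.19379289e-02,  1.08974325e-05]), 'eef_pos': array([ 0.1318077 , -0.5081867 ,  0.23873196]), 'eef_rot': array([[ 9.67967947e-01,  2.51073800e-01,  1.03985941e-05],
       [ 2.51073800e-01, -9.67967947e-01, -1.25648926e-06],
       [ 9.75003421e-06,  3.82705586e-06, -1.00000000e+00]]), 'wrist_force': array([0.06930336, 0.38169574, 0.4713081 ]), 'wrist_torque': array([0.00337776, 0.00790835, 0.03517417]), 'grip_force': 0.0, 'width': 0.08831543858822626} -0.0187
```

```bash
python3 - <<'E'
from h import *
z=np.load("top.npz");im,P,d=z["im"],z["P"],z["d"]
save("crop.png",cv2.resize(im[80:330,150:500],None,fx=2.2,fy=2.2,interpolation=cv2.INTER_CUBIC))
def box(m,n):
    q=P[m][:,:2].astype(np.float32);r=cv2.minAreaRect(q);print(n,m.sum(),np.round(r[0],4),np.round(r[1],4),round(r[2],1))
ok=d>0;x,y,Z=P[...,0],P[...,1],P[...,2]
def reg(a,b,c,e,l,h): return ok&(x>a)&(x<b)&(y>c)&(y<e)&(Z>l)&(Z<h)
box(reg(.38,.6,-.34,-.21,.055,.08),"brown hi")
m=reg(.38,.6,-.34,-.21,.06,.08);q=P[m][:,:2];print(q.mean(0),np.linalg.svd(q-q.mean(0))[2][0])
hs=reg(.4,.75,-.05,.3,.066,.080);box(hs,"housing")
box(reg(.4,.75,-.12,.3,.084,.096),"arm");box(reg(.4,.75,-.12,.3,.12,.14),"knob")
box(reg(.4,.75,-.15,.3,.006,.02),"base")
print(np.median(P[hs],0))
E
```

```text
brown hi 996 [ 0.4829 -0.2705] [0.0454 0.1501] 80.2
[ 0.48193247 -0.27057223] [-0.98559607  0.16911647]
housing 1912 [0.5445 0.1065] [0.1164 0.1433] 11.1
arm 182 [0.564  0.1303] [0.0749 0.0257] 31.9
knob 72 [0.5904 0.1434] [0.0195 0.021 ] 0.8
base 2730 [0.5763 0.0755] [0.4497 0.34  ] 89.5
[0.53604064 0.11111721 0.07349121]
```

View pics/crop.png

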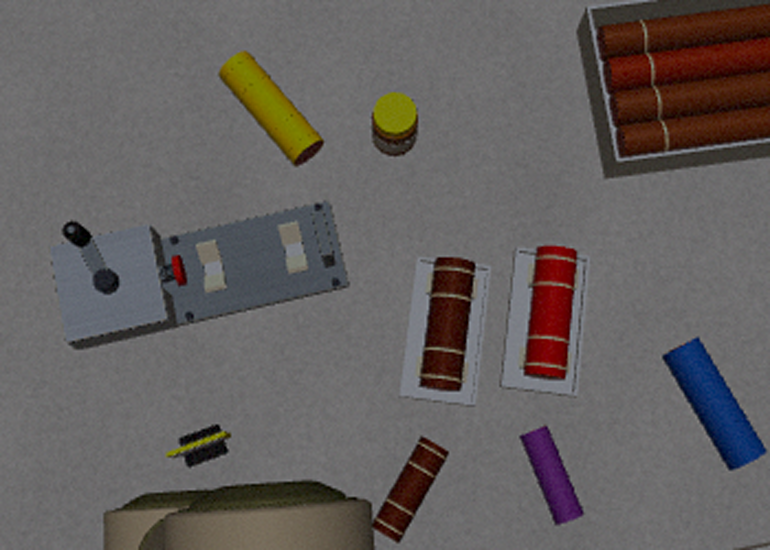

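View pics/scene.png

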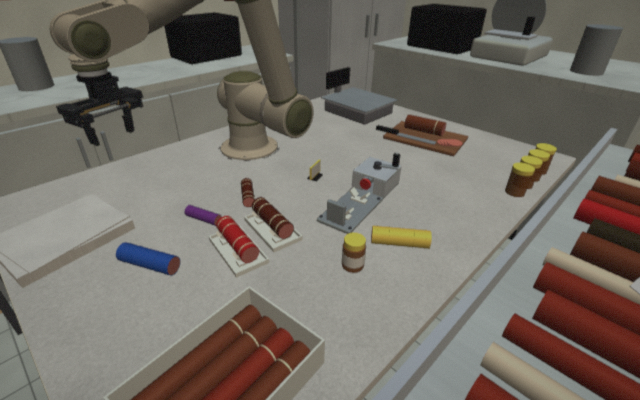

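Candidates for the salami: top view (352,221), brown, in a white tray, 150 x 45 mm; (337,303), small brown decoy on the counter; and the browns in the crate upper right. The one in the tray fits (larger, ringed, axis height). Crop confirms it: brown in the left tray, red one at (402,223), clamp at left with the crank hub near (198,207) and knob at (184,186).

```bash
python3 - <<'E'
from h import *
def ar(q,n):
    r=cv2.minAreaRect(q.astype(np.float32));print(n,len(q),np.round(r[0],4),np.round(r[1],4),round(r[2],2))
    return r
for c in("top","scene"):
    z=np.load(c+".npz");P,d=z["P"],z["d"];x,y,Z=P[...,0],P[...,1],P[...,2]
    def comp(a,b,cc,e,l,h):
        m=((d>0)&(x>a)&(x<b)&(y>cc)&(y<e)&(Z>l)&(Z<h)).astype(np.uint8)
        m=cv2.morphologyEx(m,cv2.MORPH_OPEN,np.ones((2,2)))
        n,L,s,_=cv2.connectedComponentsWithStats(m);k=1+np.argmax(s[1:,4]);return P[L==k]
    print(c)
    ar(comp(.4,.75,-.17,.3,.070,.078)[:,:2],"housing")
    b=comp(.44,.75,-.17,.08,.008,.016);ar(b[:,:2],"baseplate");print(np.median(b[:,2]))
    ar(comp(.4,.75,-.12,.3,.118,.14)[:,:2],"knob")
    ar(comp(.4,.75,-.17,-.05,.05,.085)[:,:2],"stop")
    ar(comp(.3,.75,-.34,-.2,.055,.08)[:,:2],"brown")
    ar(comp(.3,.75,-.34,-.2,-.01+.012,.018)[:,:2],"tray")
z=np.load("top.npz");print(z["P"][200:214:2,190:206:2].round(3)[...,[0,1,2]].reshape(-1,3)[z["P"][200:214:2,190:206:2,2].ravel()>.08])
E
```

```text
top
housing 1673 [0.4239 0.0151] [0.4576 0.1566] 41.6
baseplate 2060 [ 0.4564 -0.0605] [0.3429 0.2188] 9.31
0.011530391092525516
knob 73 [0.5885 0.1455] [0.0168 0.0268] 23.29
stop 128 [ 0.4677 -0.1561] [0.3347 0.0139] 11.18
brown 981 [ 0.425  -0.2592] [0.0593 0.2656] 74.63
tray 116 [ 0.5221 -0.3189] [0.0185 0.0705] 82.28
scene
housing 516 [ 0.7982 -0.3151] [0.1294 1.1256] 30.78
baseplate 1010 [ 0.7921 -0.3791] [0.1772 1.0273] 32.36
0.01221994125973197
knob 45 [0.536  0.2561] [0.0177 0.2786] 26.65
stop 210 [ 0.832  -0.4245] [0.0516 0.92  ] 39.03
brown 578 [ 0.4859 -0.2766] [0.0413 0.1491] 81.35
tray 749 [ 0.8022 -0.4677] [0.1498 0.8909] 58.29
[[ 0.561  0.136  0.089]
 [ 0.56   0.13   0.092]
 [ 0.56   0.126  0.088]
 [ 0.561  0.122  0.084]
 [ 0.305 -0.195  1.233]
 [ 0.556  0.131  0.087]
 [ 0.555  0.125  0.09 ]
 [ 0.555  0.12   0.09 ]
 [ 0.554  0.115  0.09 ]
 [ 0.55   0.131  0.089]
 [ 0.549  0.124  0.093]
 [ 0.549  0.12   0.091]
 [ 0.549  0.115  0.093]
 [ 0.548  0.109  0.094]
 [ 0.55   0.107  0.085]
 [ 0.545  0.131  0.088]
 [ 0.544  0.124  0.093]
 [ 0.543  0.118  0.096]
 [ 0.544  0.115  0.089]
 [ 0.544  0.11   0.09 ]
 [ 0.545  0.107  0.085]
 [ 0.54   0.131  0.088]
 [ 0.539  0.125  0.091]
 [ 0.539  0.12   0.091]
 [ 0.539  0.114  0.092]
 [ 0.538  0.109  0.095]
 [ 0.54   0.106  0.086]
 [ 0.534  0.125  0.09 ]
 [ 0.534  0.119  0.093]
 [ 0.533  0.114  0.094]
 [ 0.534  0.111  0.088]
 [ 0.535  0.107  0.083]
 [ 0.531  0.122  0.083]
 [ 0.53   0.117  0.083]
 [ 0.53   0.112  0.084]]
```

```bash
cat >> h.py <<'E'
def comp(P,d,a,b,cc,e,l,h,k=3):
    x,y,Z=P[...,0],P[...,1],P[...,2]
    m0=((d>0)&(x>a)&(x<b)&(y>cc)&(y<e)&(Z>l)&(Z<h)).astype(np.uint8)
    m=m0 if k<2 else cv2.morphologyEx(m0,cv2.MORPH_OPEN,np.ones((k,k)))
    n,L,s,_=cv2.connectedComponentsWithStats(m)
    return P[(L==1+np.argmax(s[1:,4]))&(m0>0)] if n>1 else np.zeros((0,3))
def ar(q,n):
    if len(q)<5: print(n,"none");return
    r=cv2.minAreaRect(q[:,:2].astype(np.float32));print(n,len(q),np.round(r[0],4),np.round(r[1],4),round(r[2],2),np.median(q,0).round(4));return r
def allfit(P,d):
    ar(comp(P,d,.4,.75,-.17,.3,.070,.078),"housing")
    ar(comp(P,d,.44,.75,-.17,.08,.008,.016),"baseplate")
    ar(comp(P,d,.4,.75,-.12,.3,.118,.14,1),"knob")
    ar(comp(P,d,.4,.75,-.17,-.05,.05,.085,1),"stop")
    ar(comp(P,d,.3,.75,-.34,-.2,.055,.08,2-1),"brown")
E
python3 - <<'E'
from h import *
for c in("top","scene"):
    z=np.load(c+".npz");print(c);allfit(z["P"],z["d"])
E
```

```text
top
housing 1533 [0.5421 0.1179] [0.1159 0.118 ] 10.71 [0.5348 0.109  0.0736]
baseplate 965 [ 0.572  -0.0344] [0.109  0.1118] 11.52 [ 0.5631 -0.0425  0.0116]
knob 73 [0.5904 0.1434] [0.0195 0.021 ] 0.79 [0.5887 0.1418 0.1311]
stop 128 [ 0.59 -0.13] [0.056  0.0139] 11.03 [ 0.5871 -0.1302  0.0767]
brown 996 [ 0.4829 -0.2705] [0.0454 0.1501] 80.23 [ 0.4819 -0.2703  0.0653]
scene
housing 480 [0.5432 0.1141] [0.1163 0.1192] 11.38 [0.5451 0.0952 0.0743]
baseplate 970 [ 0.5722 -0.0367] [0.1111 0.2325] 11.12 [ 0.5925 -0.037   0.0123]
knob 46 [0.5902 0.1411] [0.0201 0.0263] 62.99 [0.5943 0.1369 0.1277]
stop 213 [ 0.5929 -0.1336] [0.0547 0.0176] 7.16 [ 0.5954 -0.1366  0.0691]
brown 580 [ 0.4837 -0.2759] [0.0415 0.1538] 80.99 [ 0.4943 -0.282   0.0664]
```

Request:
send_rows(increments=[0,0,0,0,0,8.1,1,0,0,0,0,0,8.1,1,0,0,0,0,0,8.1,1,3.4,-3.25,0.3,0,0,0,1,3.4,-3.25,0.3,0,0,0,1,3.4,-3.25,0.3,0,0,0,1,3.4,-3.25,0.3,0,0,0,1,3.4,-3.25,0.3,0,0,0,1,3.4,-3.25,0.3,0,0,0,1,3.4,-3.25,0.3,0,0,0,1,3.4,-3.25,0.3,0,0,0,1,3.4,-3.25,0.3,0,0,0,1], grip_force=20)

```text
clock: 2.4
eef_pos: [0.4842, -0.2708, 0.2117]
eef_rot: [[0.986, -0.169, 0.0], [-0.169, -0.986, -0.0], [0.0, 0.0, -1.0]]
wrist_force: [0.3, -0.4, -0.2]
width: 0.0879
grip_force: 0.0
```

```bash
cat >> h.py <<'E'
def rel(x,y,z,yaw=None):
    s=bot.state();R=np.array(s["eef_rot"]);p=np.array(s["eef_pos"])
    a=np.degrees(np.arctan2(R[1,1],R[0,1]))
    print("tcp",p.round(4),"yaw",a.round(2),"F",np.round(s["wrist_force"],1),"w",round(s["width"],4),"grip",round(s["grip_force"],1),"t",round(s["clock"],2),"q",np.round(s["qpos"],1))
    print("tool shift cm",(R.T@(np.array([x,y,z])-p)*100).round(2),"tool z turn",None if yaw is None else round(a-yaw,2))
E
python3 - <<'E'
from h import *
i=bot.camera_info("wrist");im,d=bot.read_camera("wrist");P=pts("wrist",d,i);save("w1.png",im)
allfit(P,d)
m=(d>0)&(P[...,2]>.06)&(P[...,2]<.085)&(P[...,1]>-.335)&(P[...,1]<-.2)&(P[...,0]<.58)&(P[...,0]>.38)
q=P[m][:,:2]
print(m.sum(),q.mean(0),np.linalg.svd(q-q.mean(0),full_matrices=False)[2][0])
rel(.483,-.2715,.0273,-99.7)
E
```

```text
housing 552 [ 0.59  -0.139] [0.0544 0.0099] 1.21 [ 0.5888 -0.1389  0.0756]
baseplate 15331 [ 0.5735 -0.045 ] [0.111  0.2143] 11.52 [ 0.565  -0.0457  0.0119]
knob none
stop 2393 [ 0.5908 -0.1329] [0.0562 0.015 ] 11.18 [ 0.5913 -0.1365  0.0763]
brown 8142 [ 0.4829 -0.274 ] [0.0451 0.1505] 80.36 [ 0.4908 -0.2748  0.0667]
7141 [ 0.48821058 -0.27491047] [-0.98565695  0.16876131]
tcp [ 0.4872 -0.2677  0.2112] yaw -99.58 F [ 1.5  3.8 -0.7] w 0.0881 grip 0.0 t 2.45 q [-40.9  23.   82.8   0.1  74.1  58.6]
tool shift cm [-0.37  0.48 18.39] tool z turn 0.12
```

View pics/w1.png

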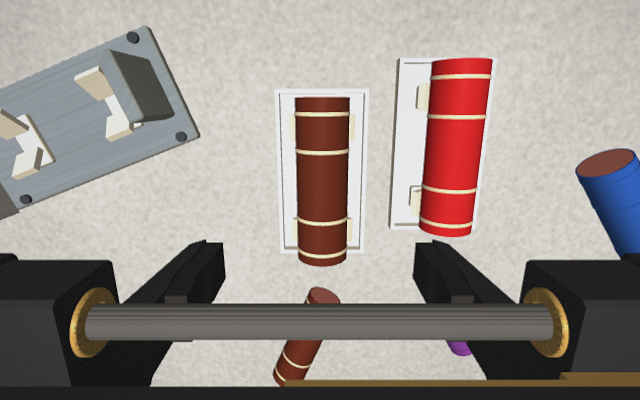

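Wrist view: brown salami at (322,180) under the open fingers, red one at (455,150) well clear.

Request:
send_rows(increments=[0,0,4,0,0,0,1,0,0,4,0,0,0,1,0,0,2,0,0,0,1,0,0,0,0,0,0,1,0,0,0,0,0,0,1])

```text
clock: 3.08
eef_pos: [0.4834, -0.2722, 0.1128]
eef_rot: [[0.986, -0.17, 0.001], [-0.17, -0.986, -0.001], [0.001, 0.001, -1.0]]
wrist_force: [0.8, 0.0, -0.2]
width: 0.0882
grip_force: 0.0
```

```bash
python3 - <<'E'
from h import *
i=bot.camera_info("wrist");im,d=bot.read_camera("wrist");P=pts("wrist",d,i)
allfit(P,d)
rel(.483,-.2725,.0273,-99.7)
E
```

```text
housing 1423 [ 0.5879 -0.1397] [0.0127 0.0514] 86.86 [ 0.5859 -0.1397  0.0749]
baseplate 10921 [ 0.5817 -0.0867] [0.1097 0.1299] 11.01 [ 0.5548 -0.1159  0.0118]
knob none
stop 5553 [ 0.5904 -0.1336] [0.0555 0.0153] 10.47 [ 0.5858 -0.1386  0.0699]
brown 14899 [ 0.4908 -0.2754] [0.0452 0.1343] 80.44 [ 0.5022 -0.277   0.0668]
tcp [ 0.4834 -0.2722  0.1129] yaw -99.76 F [-0.3  0.  -0. ] w 0.0882 grip 0.0 t 3.12 q [-41.5  28.9  89.8  -0.   61.2  58.3]
tool shift cm [-0.05  0.03  8.56] tool z turn -0.06
```

Request:
send_rows(increments=[0,0.12,3.5,0,0,0,1,0,0,3.5,0,0,0,1,0,0,1.5,0,0,0,1,0,0,0,0,0,0,1,0,0,0,0,0,0,0.3,0,0,0,0,0,0,0.3,0,0,0,0,0,0,0.3,0,0,0,0,0,0,0.3,0,0,0,0,0,0,0.3,0,0,0,0,0,0,0.3], grip_force=25)

```text
clock: 4.38
eef_pos: [0.4828, -0.2733, 0.0269]
eef_rot: [[0.986, -0.17, 0.0], [-0.17, -0.986, -0.001], [0.0, 0.001, -1.0]]
wrist_force: [-0.7, -2.8, 1.7]
width: 0.0471
grip_force: 24.9
```

Request:
send_rows(increments=[0,0,-3,0,0,0,0.3,0,0,-5,0,0,0,0.3,0,0,-5,0,0,0,0.3,0,0,0,0,0,-10,0.3,0,0,0,0,0,-10,0.3,0,0,0,0,0,-10,0.3,0,0,0,0,0,-10,0.3,0,0,0,0,0,-10,0.3,0,0,0,0,0,-10,0.3,0,0,0,0,0,-10,0.3,0,0,0,0,0,-10,0.3,0,0,0,0,0,-10,0.3])

```text
clock: 5.88
eef_pos: [0.4824, -0.2724, 0.1559]
eef_rot: [[0.164, 0.986, -0.001], [0.986, -0.164, 0.002], [0.001, -0.002, -1.0]]
wrist_force: [-0.1, 0.4, -2.7]
width: 0.0471
grip_force: 25.1
```

Request:
send_rows(increments=[0,0,0,0,0,-10,0.3,0,0,0,0,0,-10,0.3,0,0,0,0,0,-0.8,0.3,4.1,2.66,0,0,0,0,0.3,4.1,2.66,0,0,0,0,0.3,4.1,2.66,0,0,0,0,0.3,4.1,2.66,0,0,0,0,0.3,4.1,2.66,0,0,0,0,0.3,0,0,0,0,0,0,0.3,0,0,0,0,0,0,0.3])

```text
clock: 7.12
eef_pos: [0.5737, -0.0465, 0.1563]
eef_rot: [[-0.19, 0.982, -0.001], [0.982, 0.19, 0.0], [0.0, -0.001, -1.0]]
wrist_force: [-0.3, 0.5, -3.7]
width: 0.0469
grip_force: 25.1
```

```bash
python3 - <<'E'
from h import *
for c in ("wrist","top"):
    i=bot.camera_info(c);im,d=bot.read_camera(c);P=pts(c,d,i);print(c);allfit(P,d);save("place_%s.png"%c,im);np.savez("pl_"+c,P=P,d=d)
    for h in((.02,.046),): ar(comp(P,d,.45,.7,-.15,.05,*h,1),"saddle")
rel(.574,-.046,.0333,11)
E
```

```text
wrist
housing 7778 [0.5509 0.0684] [0.1161 0.0221] 10.84 [0.5505 0.0684 0.0738]
baseplate 1588 [0.5862 0.0563] [0.0463 0.0315] 7.49 [0.5872 0.0556 0.0119]
knob none
stop none
brown none
saddle 114 [0.5045 0.0485] [0.017  0.0004] 10.83 [0.5042 0.0484 0.0341]
top
housing 70 [0.5705 0.1759] [0.0317 0.0161] 1.02 [0.5712 0.1747 0.074 ]
baseplate 338 [ 0.5515 -0.1104] [0.0414 0.0865] 9.74 [ 0.5504 -0.1113  0.0115]
knob 21 [0.5916 0.1501] [0.0093 0.0173] 74.29 [0.5918 0.1491 0.1309]
stop 128 [ 0.5902 -0.1299] [0.0563 0.0139] 11.02 [ 0.5873 -0.1302  0.0765]
brown 74 [ 0.7157 -0.2273] [0.0204 0.0527] 26.8 [ 0.7084 -0.2237  0.0658]
saddle 71 [ 0.5673 -0.0959] [0.0274 0.0239] 8.8 [ 0.5647 -0.0957  0.0371]
tcp [ 0.5737 -0.0472  0.1565] yaw 10.9 F [ 0.4  0.5 -4. ] w 0.0466 grip 25.1 t 7.22 q [-16.4  28.4  83.2  -0.   68.4 -27.3]
tool shift cm [ 0.11  0.06 12.32] tool z turn -0.1
```

View pics/place_wrist.png

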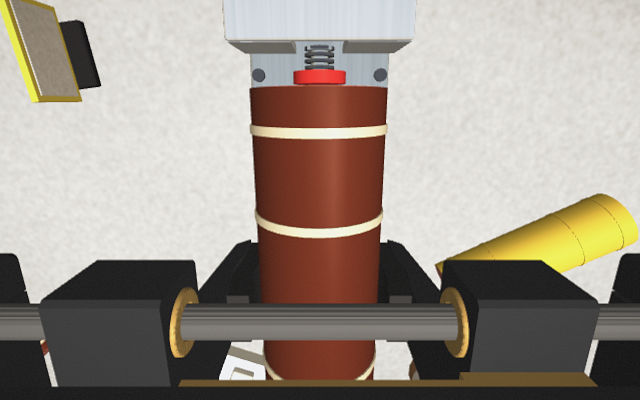

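```bash
python3 - <<'E'
from h import *
z=np.load("pl_wrist.npz");P,d=z["P"],z["d"];a=np.radians(11)
q=(P-[.5737,-.0468,0])@np.array([[np.cos(a),-np.sin(a),0],[np.sin(a),np.cos(a),0],[0,0,1]])
m=(d>0)&(abs(q[...,0])<.012)&(q[...,2]>.17)&(q[...,2]<.21)&(q[...,1]<.1)
print(np.percentile(q[m][:,1],[50,99,100]),q[m][:,2].max())
m=(d>0)&(abs(q[...,0])<.03)&(q[...,2]>.17)&(q[...,2]<.21)&(q[...,1]>.04)&(q[...,1]<.07)
print(q[m].min(0),q[m].max(0))
z=np.load("pl_top.npz");P,d=z["P"],z["d"];q=(P-[.5737,-.0468,0])@np.array([[np.cos(a),-np.sin(a),0],[np.sin(a),np.cos(a),0],[0,0,1]])
m=(d>0)&(abs(q[...,0])<.03)&(q[...,2]>.175)&(q[...,2]<.21)
print(q[m].min(0))
E
```

```text
[0.03869542 0.07452158 0.07524593] 0.200766337556602
[-0.02540149  0.04000475  0.17498146] [0.02327268 0.06999864 0.20073958]
[-0.02391059 -0.07319185  0.1752684 ]
```

Request:
send_rows(increments=[0,0,4,0,0,0,0.3,0,0,4,0,0,0,0.3,0,0,2.5,0,0,0,0.3,0,0,1,0,0,0,0.3,0,0,0.5,0,0,0,0.3,0,0,0.2,0,0,0,0.3,0,0,0,0,0,0,0.3,0,0,0,0,0,0,0.3])

```text
clock: 8.22
eef_pos: [0.5743, -0.0463, 0.0353]
eef_rot: [[-0.192, 0.981, 0.001], [0.981, 0.192, -0.0], [-0.0, 0.001, -1.0]]
wrist_force: [-0.3, 0.7, -3.9]
width: 0.0472
grip_force: 25.1
```

Request:
send_rows(increments=[0,0,0.15,0,0,0,0.3,0,0,0.1,0,0,0,0.3,0,0,0,0,0,0,0.3])

```text
clock: 8.6
eef_pos: [0.5743, -0.0463, 0.0331]
eef_rot: [[-0.192, 0.981, 0.001], [0.981, 0.192, -0.0], [-0.0, 0.001, -1.0]]
wrist_force: [-3.4, 0.5, 5.3]
width: 0.0469
grip_force: 24.8
```

Request:
send_rows(increments=[0,0,0,0,0,0,1,0,0,0,0,0,0,1,0,0,0,0,0,0,1,0,0,0,0,0,0,1,0,0,-3,0,0,0,1,0,0,-5,0,0,0,1,0,0,-5,0,0,0,1,0,0,-5,0,0,0,1,0,0,-2,0,0,0,1,0,0,0,0,0,0,1,0,0,0,0,0,0,1])

```text
clock: 9.98
eef_pos: [0.5736, -0.0462, 0.2308]
eef_rot: [[-0.191, 0.981, -0.002], [0.981, 0.191, 0.001], [0.001, -0.002, -1.0]]
wrist_force: [-0.2, 1.5, -0.0]
width: 0.0883
grip_force: 0.0
```

```bash
python3 - <<'E'
from h import *
a=np.radians(11);Rc=np.array([[np.cos(a),-np.sin(a),0],[np.sin(a),np.cos(a),0],[0,0,1]])
for c in ("wrist","scene"):
    i=bot.camera_info(c);im,d=bot.read_camera(c);P=pts(c,d,i);save("rel_%s.png"%c,im)
    q=(P-[.5735,-.0465,0])@Rc
    m=(d>0)&(abs(q[...,0])<.024)&(q[...,2]>.06)&(q[...,2]<.085)&(abs(q[...,1])<.079)
    print(c,m.sum(),q[m].min(0),q[m].max(0),np.median(q[m],0))
    ar(comp(P,d,.4,.75,0,.3,.118,.14,1),"knob");ar(comp(P,d,.4,.75,0.0,.3,.070,.078),"housing")
k=np.array([.542,.1175]); rel(.59,.143,.092,11)
E
```

```text
wrist 7718 [-0.0234852  -0.07539543  0.0600092 ] [0.02258935 0.07497629 0.07799695] [-0.00058141  0.00756926  0.07290066]
knob none
housing 8055 [0.549 0.078] [0.1165 0.0412] 11.0 [0.5489 0.0784 0.0738]
scene 432 [-0.01740625 -0.07609594  0.06016738] [0.02392766 0.07630767 0.07886551] [ 0.00976041 -0.00478918  0.07314727]
knob 44 [0.5914 0.1396] [0.021  0.0209] 7.53 [0.5941 0.1378 0.1285]
housing 478 [0.5434 0.1145] [0.1177 0.1186] 10.69 [0.5452 0.0945 0.0742]
tcp [ 0.5736 -0.0462  0.2308] yaw 11.04 F [-0.3  0.9  0.1] w 0.088 grip 0.0 t 10.07 q [-16.3  24.7  77.3   0.   78.1 -27.3]
tool shift cm [18.24  5.26 13.89] tool z turn 0.04
```

View pics/rel_wrist.png

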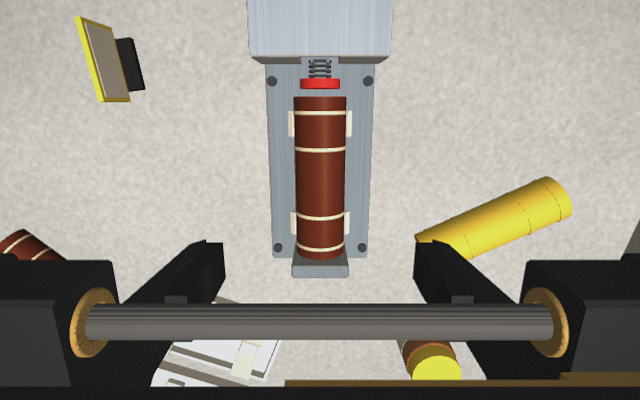

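Wrist view: salami seated centrally in both saddles (320,180), jaw open at (320,83). On to the knob.

Request:
send_rows(increments=[4,1.31,0,0,0,0,0.5,4,1.31,0,0,0,0,0.5,4,1.31,0,0,0,0,0.5,4,1.31,0,0,0,0,0.5,2.2,0,0,0,0,0,0.5,0,0,0,0,0,0,0.5,0,0,0,0,0,0,0.5])

```text
clock: 10.95
eef_pos: [0.5906, 0.1411, 0.2321]
eef_rot: [[-0.191, 0.982, -0.0], [0.982, 0.191, -0.0], [-0.0, -0.0, -1.0]]
wrist_force: [-0.7, 0.7, -0.0]
width: 0.044
grip_force: 0.0
```

```bash
python3 - <<'E'
from h import *
i=bot.camera_info("wrist");im,d=bot.read_camera("wrist");P=pts("wrist",d,i);save("knob.png",im)
ar(comp(P,d,.4,.75,0,.3,.124,.14,1),"knob");ar(comp(P,d,.4,.75,0.0,.3,.070,.078),"housing");ar(comp(P,d,.5,.575,0.0,.3,.09,.12),"hub")
rel(.59,.1425,.095,11)
E
```

```text
knob 660 [0.5901 0.1418] [0.0208 0.0212] 72.23 [0.5898 0.1428 0.1315]
housing 12765 [0.5407 0.116 ] [0.1157 0.1177] 11.15 [0.5335 0.1232 0.0737]
hub 576 [0.5414 0.1158] [0.0238 0.0234] 9.5 [0.5416 0.1162 0.0918]
tcp [0.5907 0.141  0.2322] yaw 10.96 F [ 0.8  0.5 -1.2] w 0.0444 grip 0.0 t 11.0 q [ 2.4 28.7 71.1 -0.  80.2 -8.6]
tool shift cm [ 0.17 -0.04 13.72] tool z turn -0.04
```

View pics/knob.png

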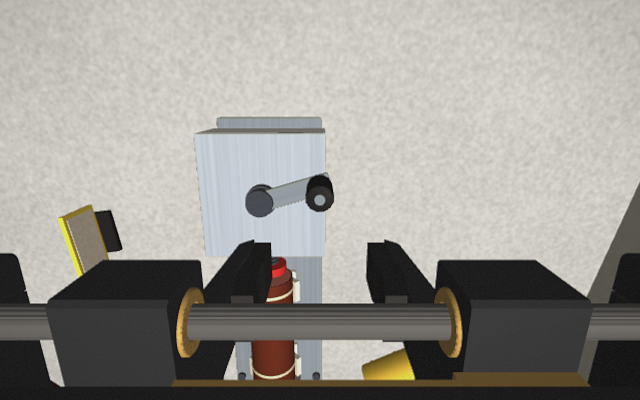

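Wrist view: knob at (320,190), hub at (260,200), both between the open fingers' reach; r = 55 mm and heights agree.

Request:
send_rows(increments=[0.1,0,4,0,0,0,0.5,0,0,4,0,0,0,0.5,0,0,3.5,0,0,0,0.5,0,0,2.2,0,0,0,0.5,0,0,0,0,0,0,0.5,0,0,0,0,0,0,0.1,0,0,0,0,0,0,0.1,0,0,0,0,0,0,0.1,0,0,0,0,0,0,0.1], grip_force=30)

```text
clock: 12.12
eef_pos: [0.5907, 0.1433, 0.0962]
eef_rot: [[-0.192, 0.981, 0.001], [0.981, 0.192, -0.0], [-0.0, 0.001, -1.0]]
wrist_force: [-1.8, -0.7, 6.3]
width: 0.021
grip_force: 30.0
```

```bash
cat >> h.py <<'E'
C=np.array([.5412,.1159])
def crank(targets=(),C=C,r=.055,cmd=None):
    """state at the crank, and tool-frame cm shifts along the circle to crank angles"""
    s=bot.state();R=np.array(s["eef_rot"]);p=np.array(s["eef_pos"]);F=np.array(s["wrist_force"])
    v=p[:2]-C;rad=np.hypot(*v);e=v/rad;th=np.arctan2(v[1],v[0]);t=np.array([e[1],-e[0]])
    wrap=lambda a:(a+1.2)%(2*np.pi)-1.2
    c=wrap(np.radians(11)-th)
    print("t",round(s["clock"],2),"crank %.3f r %.4f z %.4f"%(c,rad,p[2]),"resist %.1f radial-out %.1f Fz %.1f"%(-F[:2]@t,F[:2]@e,F[2]),"grip",round(s["grip_force"],1),"w",round(s["width"],4))
    a=np.radians(11)
    X=np.array([-np.sin(a),np.cos(a)]);Y=np.array([np.cos(a),np.sin(a)])
    o=np.array(cmd) if cmd else p[:2]
    for k in targets:
        n=C+r*np.array([np.cos(a-k),np.sin(a-k)]);dl=n-o;print("->%.2f x %.2f y %.2f"%(k,100*dl@X,100*dl@Y));o=n
E
python3 -c "
from h import *
crank([-.2,-.1,0,.1,.2,.3])"
```

```text
t 12.12 crank -0.313 r 0.0566 z 0.0962 resist 0.3 radial-out -1.9 Fz 6.3 grip 30.0 w 0.021
->-0.20 x -0.65 y 0.01
->-0.10 x -0.54 y 0.08
->0.00 x -0.55 y 0.03
->0.10 x -0.55 y -0.03
->0.20 x -0.54 y -0.08
->0.30 x -0.53 y -0.14
```

Request:
send_rows(increments=[0,0,-0.3,0,0,0,0.1,0,0,0,0,0,0,0.1,-0.65,0,0,0,0,0,0.1,-0.54,0.08,0,0,0,0,0.1,-0.55,0.03,0,0,0,0,0.1,-0.55,-0.03,0,0,0,0,0.1,-0.54,-0.08,0,0,0,0,0.1,-0.53,-0.14,0,0,0,0,0.1,0,0,0,0,0,0,0.1])

```text
clock: 13.25
eef_pos: [0.596, 0.1099, 0.0966]
eef_rot: [[-0.191, 0.982, 0.001], [0.982, 0.191, 0.0], [-0.0, 0.001, -1.0]]
wrist_force: [10.3, -0.9, -14.7]
width: 0.0211
grip_force: 30.0
```

```bash
python3 -c "
from h import *
crank([.4,.5,.6,.7,.8,.9,.95])"
```

```text
t 13.25 crank 0.302 r 0.0551 z 0.0966 resist 0.2 radial-out 10.3 Fz -14.7 grip 30.0 w 0.0211
->0.40 x -0.50 y -0.20
->0.50 x -0.50 y -0.24
->0.60 x -0.47 y -0.29
->0.70 x -0.44 y -0.33
->0.80 x -0.40 y -0.37
->0.90 x -0.36 y -0.41
->0.95 x -0.17 y -0.22
```

Request:
send_rows(increments=[-0.5,-0.12,0.15,0,0,0,0.1,-0.5,-0.24,0,0,0,0,0.1,-0.47,-0.29,0,0,0,0,0.1,0,0,0,0,0,0,0.1])

```text
clock: 13.75
eef_pos: [0.5918, 0.0946, 0.0964]
eef_rot: [[-0.192, 0.981, -0.0], [0.981, 0.192, 0.0], [0.0, -0.0, -1.0]]
wrist_force: [0.8, -0.4, -4.3]
width: 0.021
grip_force: 30.0
```

```bash
python3 -c "
from h import *
crank([.7,.8,.9,.95])"
```

```text
t 13.75 crank 0.590 r 0.0549 z 0.0964 resist -0.1 radial-out 0.9 Fz -4.3 grip 30.0 w 0.021
->0.70 x -0.48 y -0.36
->0.80 x -0.40 y -0.37
->0.90 x -0.36 y -0.41
->0.95 x -0.17 y -0.22
```

Request:
send_rows(increments=[-0.23,-0.16,0.03,0,0,0,0.1,-0.23,-0.18,0,0,0,0,0.1])

```text
clock: 14.0
eef_pos: [0.5898, 0.0904, 0.0964]
eef_rot: [[-0.192, 0.981, 0.002], [0.981, 0.192, 0.002], [0.002, 0.002, -1.0]]
wrist_force: [4.6, 7.3, -3.8]
width: 0.0213
grip_force: 30.0
```

```bash
python3 -c "
from h import *
im,d=bot.read_camera('scene');save('jaw.png',cv2.resize(im[130:260,290:450],None,fx=4,fy=4))
P=pts('scene',d)
hsv=cv2.cvtColor(im,cv2.COLOR_RGB2HSV)
a=np.radians(11);Rc=np.array([[np.cos(a),-np.sin(a),0],[np.sin(a),np.cos(a),0],[0,0,1]])
q=(P-[.5735,-.0465,0])@Rc
m=(d>0)&(abs(q[...,0])<.03)&(q[...,1]>.05)&(q[...,1]<.11)&(q[...,2]>.03)&(hsv[...,1]>180)
print(m.sum(),np.median(q[m],0) if m.any() else 0)
crank([.8,.9,.95])"
```

```text
0 0
t 14.05 crank 0.684 r 0.0548 z 0.0963 resist 4.1 radial-out 0.2 Fz -2.7 grip 30.0 w 0.0213
->0.80 x -0.48 y -0.42
->0.90 x -0.36 y -0.41
->0.95 x -0.17 y -0.22
```

View pics/jaw.png

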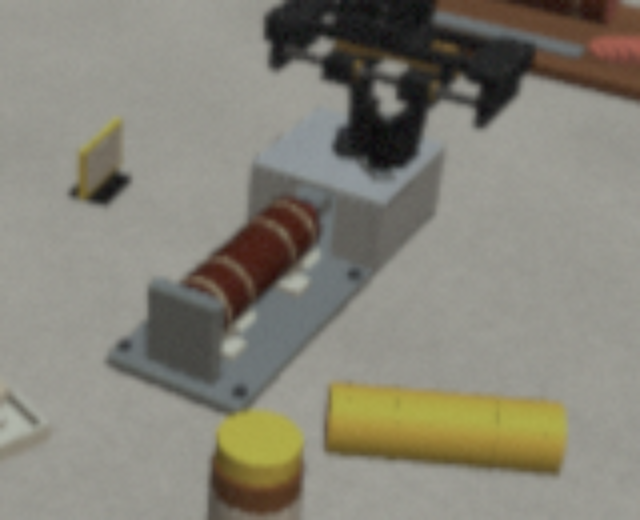

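Scene crop: gripper on the knob, jaw pushing the salami toward the stop. Now a table of ideal circle steps (commanded angle now 0.70).

```bash
python3 -c "
import numpy as np
f=lambda k:np.array([-np.sin(k),np.cos(k)])*5.5   # tool x,y (clamp y,x)
for s,a,b in((.1,.7,3.7),(.04,1.0,3.6)):
  print(s,' '.join('%.2f:(%.2f,%.2f)'%(k+s,*(f(k+s)-f(k))) for k in np.arange(a,b,s)))"
```

```text
0.1 0.80:(-0.40,-0.37) 0.90:(-0.36,-0.41) 1.00:(-0.32,-0.45) 1.10:(-0.27,-0.48) 1.20:(-0.22,-0.50) 1.30:(-0.17,-0.52) 1.40:(-0.12,-0.54) 1.50:(-0.07,-0.55) 1.60:(-0.01,-0.55) 1.70:(0.04,-0.55) 1.80:(0.10,-0.54) 1.90:(0.15,-0.53) 2.00:(0.20,-0.51) 2.10:(0.25,-0.49) 2.20:(0.30,-0.46) 2.30:(0.35,-0.43) 2.40:(0.39,-0.39) 2.50:(0.42,-0.35) 2.60:(0.46,-0.31) 2.70:(0.48,-0.26) 2.80:(0.51,-0.21) 2.90:(0.53,-0.16) 3.00:(0.54,-0.10) 3.10:(0.55,-0.05) 3.20:(0.55,0.00) 3.30:(0.55,0.06) 3.40:(0.54,0.11) 3.50:(0.52,0.17) 3.60:(0.50,0.22) 3.70:(0.48,0.27)
0.04 1.04:(-0.12,-0.19) 1.08:(-0.11,-0.19) 1.12:(-0.10,-0.20) 1.16:(-0.09,-0.20) 1.20:(-0.08,-0.20) 1.24:(-0.08,-0.21) 1.28:(-0.07,-0.21) 1.32:(-0.06,-0.21) 1.36:(-0.05,-0.21) 1.40:(-0.04,-0.22) 1.44:(-0.03,-0.22) 1.48:(-0.02,-0.22) 1.52:(-0.02,-0.22) 1.56:(-0.01,-0.22) 1.60:(0.00,-0.22) 1.64:(0.01,-0.22) 1.68:(0.02,-0.22) 1.72:(0.03,-0.22) 1.76:(0.04,-0.22) 1.80:(0.05,-0.22) 1.84:(0.05,-0.21) 1.88:(0.06,-0.21) 1.92:(0.07,-0.21) 1.96:(0.08,-0.21) 2.00:(0.09,-0.20) 2.04:(0.10,-0.20) 2.08:(0.10,-0.19) 2.12:(0.11,-0.19) 2.16:(0.12,-0.19) 2.20:(0.13,-0.18) 2.24:(0.13,-0.18) 2.28:(0.14,-0.17) 2.32:(0.15,-0.16) 2.36:(0.15,-0.16) 2.40:(0.16,-0.15) 2.44:(0.17,-0.15) 2.48:(0.17,-0.14) 2.52:(0.18,-0.13) 2.56:(0.18,-0.12) 2.60:(0.19,-0.12) 2.64:(0.19,-0.11) 2.68:(0.19,-0.10) 2.72:(0.20,-0.09) 2.76:(0.20,-0.09) 2.80:(0.21,-0.08) 2.84:(0.21,-0.07) 2.88:(0.21,-0.06) 2.92:(0.21,-0.05) 2.96:(0.22,-0.04) 3.00:(0.22,-0.04) 3.04:(0.22,-0.03) 3.08:(0.22,-0.02) 3.12:(0.22,-0.01) 3.16:(0.22,-0.00) 3.20:(0.22,0.01) 3.24:(0.22,0.02) 3.28:(0.22,0.03) 3.32:(0.22,0.03) 3.36:(0.22,0.04) 3.40:(0.21,0.05) 3.44:(0.21,0.06) 3.48:(0.21,0.07) 3.52:(0.21,0.08) 3.56:(0.20,0.09) 3.60:(0.20,0.09)
```

Request:
send_rows(increments=[-0.4,-0.37,0,0,0,0,0.1,-0.36,-0.41,0,0,0,0,0.1,-0.33,-0.45,0,0,0,0,0.1])

```text
clock: 14.42
eef_pos: [0.5796, 0.0772, 0.0964]
eef_rot: [[-0.192, 0.981, 0.001], [0.981, 0.192, 0.002], [0.002, 0.001, -1.0]]
wrist_force: [2.3, 7.9, -3.6]
width: 0.021
grip_force: 30.0
```

```bash
python3 -c "
from h import *
crank()"
```

```text
t 14.43 crank 0.982 r 0.0545 z 0.0964 resist 7.2 radial-out -4.0 Fz -3.6 grip 30.0 w 0.021
```

Request:
send_rows(increments=[-0.12,-0.19,0,0,0,0,0.1,-0.11,-0.19,0,0,0,0,0.1,-0.1,-0.2,0,0,0,0,0.1])

```text
clock: 14.8
eef_pos: [0.5744, 0.073, 0.0964]
eef_rot: [[-0.192, 0.981, 0.0], [0.981, 0.192, 0.002], [0.002, 0.001, -1.0]]
wrist_force: [2.1, 7.6, -3.3]
width: 0.0213
grip_force: 30.0
```

```bash
python3 -c "
from h import *
crank()"
```

```text
t 14.8 crank 1.105 r 0.0543 z 0.0964 resist 6.3 radial-out -4.7 Fz -3.3 grip 30.0 w 0.0213
```

Request:
send_rows(increments=[-0.09,-0.2,0,0,0,0,0.1,-0.08,-0.2,0,0,0,0,0.1,-0.08,-0.21,0,0,0,0,0.1])

```text
clock: 15.18
eef_pos: [0.569, 0.0695, 0.0964]
eef_rot: [[-0.192, 0.981, 0.001], [0.981, 0.192, 0.002], [0.002, 0.001, -1.0]]
wrist_force: [4.4, 8.2, -4.7]
width: 0.0208
grip_force: 30.0
```

```bash
python3 -c "
from h import *
crank()"
```

```text
t 15.18 crank 1.223 r 0.0541 z 0.0964 resist 8.0 radial-out -4.7 Fz -4.7 grip 30.0 w 0.0208
```

Request:
send_rows(increments=[0.03,-0.21,0,0,0,0,0.1,-0.06,-0.21,0,0,0,0,0.1,-0.05,-0.21,0,0,0,0,0.1])

```text
clock: 15.55
eef_pos: [0.5641, 0.0671, 0.0964]
eef_rot: [[-0.191, 0.982, 0.004], [0.982, 0.191, 0.002], [0.001, 0.004, -1.0]]
wrist_force: [9.1, 5.9, -8.4]
width: 0.021
grip_force: 30.0
```

```bash
sed -i 's/^C=.*/C=np.array([.5410,.1170])/' h.py; python3 -c "
from h import *
crank()"
```

```text
t 15.55 crank 1.330 r 0.0550 z 0.0964 resist 10.7 radial-out -1.5 Fz -8.4 grip 30.0 w 0.021
```

Request:
send_rows(increments=[-0.04,-0.22,0,0,0,0,0.1,-0.03,-0.22,0,0,0,0,0.1,-0.02,-0.22,0,0,0,0,0.1])

```text
clock: 15.92
eef_pos: [0.5581, 0.0649, 0.0965]
eef_rot: [[-0.191, 0.982, 0.005], [0.982, 0.191, 0.002], [0.001, 0.005, -1.0]]
wrist_force: [14.2, 7.1, -10.2]
width: 0.021
grip_force: 30.0
```

```bash
python3 -c "
from h import *
crank()"
```

```text
t 15.93 crank 1.445 r 0.0548 z 0.0965 resist 15.7 radial-out -2.3 Fz -10.2 grip 30.0 w 0.021
```

Request:
send_rows(increments=[0,0,0.1,0,0,0,0.1,0,0,0,0,0,0,0.1])

```text
clock: 16.18
eef_pos: [0.5571, 0.0646, 0.0962]
eef_rot: [[-0.192, 0.981, 0.002], [0.981, 0.192, 0.001], [0.0, 0.002, -1.0]]
wrist_force: [2.5, 4.6, 4.3]
width: 0.021
grip_force: 30.0
```

```bash
python3 -c "
from h import *
crank()
print(bot.state()['wrist_torque'])"
```

```text
t 16.18 crank 1.465 r 0.0549 z 0.0962 resist 3.7 radial-out -3.6 Fz 4.3 grip 30.0 w 0.021
[ 0.73158114 -0.4111243   0.04031527]
```

Request:
send_rows(increments=[-0.01,-0.11,-0.03,0,0,0,0.1,-0.01,-0.11,0,0,0,0,0.1,-0.01,-0.11,0,0,0,0,0.1,0,-0.11,0,0,0,0,0.1])

```text
clock: 16.68
eef_pos: [0.5536, 0.0637, 0.0963]
eef_rot: [[-0.191, 0.982, 0.004], [0.982, 0.191, 0.001], [0.0, 0.004, -1.0]]
wrist_force: [6.0, 6.6, 1.7]
width: 0.0211
grip_force: 30.0
```

```bash
python3 -c "
from h import *
crank()"
```

```text
t 16.68 crank 1.530 r 0.0548 z 0.0963 resist 7.4 radial-out -5.1 Fz 1.7 grip 30.0 w 0.0211
```

Request:
send_rows(increments=[0.02,-0.11,0,0,0,0,0.1,0,-0.11,0,0,0,0,0.1,0.01,-0.11,0,0,0,0,0.1,0.01,-0.11,0,0,0,0,0.1])

```text
clock: 17.18
eef_pos: [0.5494, 0.063, 0.0964]
eef_rot: [[-0.191, 0.982, 0.005], [0.982, 0.191, 0.001], [-0.0, 0.005, -1.0]]
wrist_force: [9.7, 6.9, -1.0]
width: 0.0209
grip_force: 30.0
```

```bash
python3 -c "
from h import *
crank()"
```

```text
t 17.18 crank 1.608 r 0.0547 z 0.0964 resist 10.6 radial-out -5.3 Fz -1.0 grip 30.0 w 0.0209
```

Request:
send_rows(increments=[0.04,-0.11,0,0,0,0,0.1,0.01,-0.11,0,0,0,0,0.1,0.01,-0.11,0,0,0,0,0.1,0.01,-0.11,0,0,0,0,0.1])

```text
clock: 17.68
eef_pos: [0.5451, 0.0626, 0.0964]
eef_rot: [[-0.191, 0.982, 0.005], [0.982, 0.191, 0.001], [-0.0, 0.005, -1.0]]
wrist_force: [11.1, 6.2, -2.4]
width: 0.0214
grip_force: 30.0
```

```bash
python3 -c "
from h import *
crank()"
```

```text
t 17.68 crank 1.688 r 0.0545 z 0.0964 resist 11.6 radial-out -5.3 Fz -2.4 grip 30.0 w 0.0214
```

Request:
send_rows(increments=[0.03,-0.11,0,0,0,0,0.1,0.02,-0.11,0,0,0,0,0.1,0.02,-0.11,0,0,0,0,0.1,0.02,-0.11,0,0,0,0,0.1])

```text
clock: 18.18
eef_pos: [0.5402, 0.0625, 0.0963]
eef_rot: [[-0.191, 0.982, 0.004], [0.982, 0.191, 0.0], [-0.0, 0.004, -1.0]]
wrist_force: [3.7, 4.2, 4.4]
width: 0.021
grip_force: 30.0
```

```bash
python3 -c "
from h import *
crank()"
```

```text
t 18.18 crank 1.777 r 0.0545 z 0.0963 resist 3.6 radial-out -4.2 Fz 4.4 grip 30.0 w 0.021
```

Request:
send_rows(increments=[0,0,0,0,0,0,0.1])

```text
clock: 18.3
eef_pos: [0.5392, 0.0626, 0.0962]
eef_rot: [[-0.192, 0.981, 0.001], [0.981, 0.192, 0.0], [0.0, 0.001, -1.0]]
wrist_force: [-0.0, 4.1, 3.4]
width: 0.0208
grip_force: 30.0
```

```bash
python3 -c "
from h import *
crank()"
```

```text
t 18.3 crank 1.796 r 0.0544 z 0.0962 resist -0.1 radial-out -4.1 Fz 3.4 grip 30.0 w 0.0208
```

Request:
send_rows(increments=[0.04,-0.11,0,0,0,0,0.1,0.03,-0.11,0,0,0,0,0.1])

```text
clock: 18.55
eef_pos: [0.5373, 0.0627, 0.0962]
eef_rot: [[-0.191, 0.982, 0.002], [0.982, 0.191, 0.0], [-0.0, 0.002, -1.0]]
wrist_force: [5.7, 3.8, 2.9]
width: 0.0209
grip_force: 30.0
```

```bash
python3 -c "
from h import *
crank()"
```

```text
t 18.55 crank 1.830 r 0.0544 z 0.0962 resist 5.5 radial-out -4.1 Fz 2.9 grip 30.0 w 0.0209
```

Request:
send_rows(increments=[0.03,-0.11,0,0,0,0,0.1,0.03,-0.11,0,0,0,0,0.1,0.03,-0.11,0,0,0,0,0.1])

```text
clock: 18.92
eef_pos: [0.5327, 0.0632, 0.0961]
eef_rot: [[-0.192, 0.981, -0.001], [0.981, 0.192, 0.0], [0.001, -0.001, -1.0]]
wrist_force: [-1.5, 4.8, 9.3]
width: 0.021
grip_force: 30.0
```

```bash
python3 -c "
from h import *
crank()"
```

```text
t 18.93 crank 1.915 r 0.0544 z 0.0961 resist -2.2 radial-out -4.5 Fz 9.3 grip 30.0 w 0.021
```

Request:
send_rows(increments=[0.05,-0.11,-0.05,0,0,0,0.1,0.04,-0.11,0,0,0,0,0.1,0.04,-0.1,0,0,0,0,0.1,0.04,-0.1,0,0,0,0,0.1])

```text
clock: 19.42
eef_pos: [0.5287, 0.064, 0.0962]
eef_rot: [[-0.192, 0.981, -0.0], [0.981, 0.192, 0.0], [0.0, 0.0, -1.0]]
wrist_force: [3.4, 5.1, 1.7]
width: 0.0213
grip_force: 30.0
```

```bash
python3 -c "
from h import *
crank()"
```

```text
t 19.43 crank 1.992 r 0.0544 z 0.0962 resist 2.2 radial-out -5.8 Fz 1.7 grip 30.0 w 0.0213
```

Climb of 7–12 N, then a drop to a pull forward (−2 N at 1.915, knob ahead of command), now light: the crest lies behind. A small step to the flat's middle and a rest reading.

Request:
send_rows(increments=[0.05,-0.1,0,0,0,0,0.1,0.05,-0.1,0,0,0,0,0.1,0,0,0,0,0,0,0.1,0,0,0,0,0,0,0.1])

```text
clock: 19.92
eef_pos: [0.5265, 0.0646, 0.0963]
eef_rot: [[-0.191, 0.981, -0.0], [0.981, 0.191, 0.0], [0.0, -0.0, -1.0]]
wrist_force: [1.7, 5.7, 3.8]
width: 0.0206
grip_force: 30.0
```

```bash
python3 -c "
from h import *
crank()"
```

```text
t 19.93 crank 2.032 r 0.0543 z 0.0963 resist 0.1 radial-out -6.0 Fz 3.8 grip 30.0 w 0.0206
```

Request:
send_rows(increments=[0,0,0,0,0,0,0.5,0,0,0,0,0,0,0.5,0,0,0,0,0,0,0.5,0,0,-3,0,0,0,0.5,0,0,-5,0,0,0,0.5,0,0,-5,0,0,0,0.5,0,0,0,0,0,0,0.5,0,0,0,0,0,0,0.5])

```text
clock: 20.92
eef_pos: [0.5262, 0.0643, 0.2252]
eef_rot: [[-0.191, 0.982, -0.002], [0.982, 0.191, -0.0], [0.0, -0.002, -1.0]]
wrist_force: [-0.6, 1.0, 0.1]
width: 0.0436
grip_force: 0.0
```

```bash
python3 - <<'E'
from h import *
i=bot.camera_info("wrist");im,d=bot.read_camera("wrist");P=pts("wrist",d,i);save("done.png",im)
r=ar(comp(P,d,.4,.7,0,.3,.122,.14,1),"knob");h=ar(comp(P,d,.4,.7,0.0,.3,.070,.078),"housing");
h=[.5412,.1159]
v=np.array(r[0])-h;print(np.hypot(*v),"crank",np.radians(11)-np.arctan2(v[1],v[0]))
rel(*bot.state()["eef_pos"])
E
```

```text
knob 706 [0.526  0.0635] [0.0207 0.0211] 72.87 [0.5256 0.0647 0.1315]
housing 16921 [0.5414 0.1156] [0.1163 0.1172] 10.95 [0.545  0.1266 0.0738]
0.05453025026510101 crank 2.0460186468175254
tcp [0.5261 0.0643 0.2248] yaw 11.04 F [-0.4  0.2 -0.1] w 0.0438 grip 0.0 t 20.98 q [ -5.7  19.3  86.1  -0.   74.8 -16.7]
tool shift cm [0. 0. 0.] tool z turn None
```

View pics/done.png

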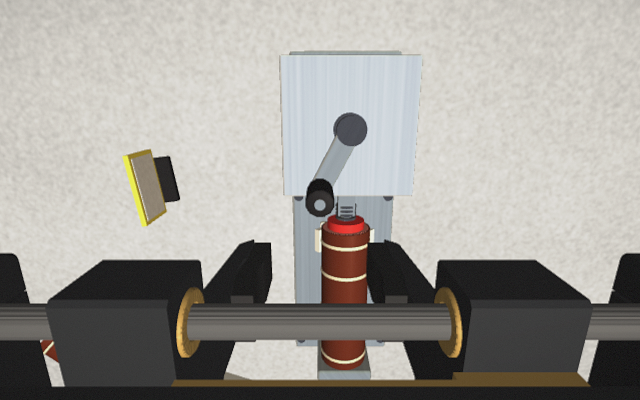

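Wrist view: knob at (320,198), crank stayed at 2.05 when released; jaw (345,225) presses on the salami, which touches the stop. A short wait to confirm it holds.

Request:
send_rows(increments=[0,0,-2,0,0,0,0.5,0,0,0,0,0,0,0.5,0,0,0,0,0,0,0.5,0,0,0,0,0,0,0.5,0,0,0,0,0,0,0.5,0,0,0,0,0,0,0.5,0,0,0,0,0,0,0.5,0,0,0,0,0,0,0.5,0,0,0,0,0,0,0.5])

```text
clock: 22.1
eef_pos: [0.5267, 0.0644, 0.2462]
eef_rot: [[-0.192, 0.981, -0.0], [0.981, 0.192, -0.0], [0.0, -0.0, -1.0]]
wrist_force: [-0.5, -0.4, -0.2]
width: 0.0441
grip_force: 0.0
```

```bash
python3 - <<'E'
from h import *
i=bot.camera_info("wrist");im,d=bot.read_camera("wrist");P=pts("wrist",d,i)
r=ar(comp(P,d,.4,.7,0,.3,.122,.14,1),"knob")
v=np.array(r[0])-[.5412,.1159];c=np.radians(11)-np.arctan2(v[1],v[0]);print(c)
if abs(c-2.046)<.03: print(bot.sign_off())
E
```

```text
knob 600 [0.5255 0.0635] [0.0207 0.0211] 10.55 [0.5255 0.0648 0.1316]
2.0532964489023593
the job is handed in; nothing more can be done
None
```

The brown salami lies in the saddles with the red jaw clamped on it; the crank was let go past the crest at about 2.05 rad and held there for over a second, so I handed the job in at about 22 s.

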